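Check a fresh label with the hand scanner

ROBOT

A 7-joint arm with a two-finger parallel gripper is mounted at the origin on the work surface. World frame = base frame: x ahead of the robot, y to its left, z up, the work surface at z = 0. Lengths are in m, angles in rad, forces in N, time in s.
With the tool pointing down it reaches from about 0.4 to 0.85 m from the base axis. Payload 4.4 kg.
Tool frame: the origin (TCP) lies at the very end of the fingers, on their centre line; the grasp point (between the pads) lies 19 mm behind it; z points along the fingers, y is the line along which they close (so a half turn about z gives the same grasp; the last joint's range is limited). The gripper opens to 94 mm and grips with 3 to 60 N. Pads are 16 mm wide; open, the fingers measure 119 mm over their backs; the gripper's body (75 mm by 177 mm) begins 78 mm behind the grasp point.
Start: joints at [1.171, 0.628, 0.038, 1.517, -0.027, 0.996, -0.02], TCP at [0.213, -0.614, 0.205] pointing down, gripper open.
Joint ranges: [-3.06, 3.06], [-0.37, 2.12], [-1.25, 1.32], [0.18, 2.47], [-1.1, 4.24], [0.23, 1.98], [-2.94, 2.94]. Speed limits (rad/s): [2.57, 2.57, 3.14, 3.14, 3.14, 3.14, 3.14].

INTERFACE

Orientations are given as [roll, pitch, yaw] about the fixed x, y, z axes, in that order (R = Rz(yaw) Ry(pitch) Rx(roll)).
In Python, from cell import arm, cams, ticket, read_t, read_joint_positions, read_joint_vel, read_effort, read_eef_pos, read_ee_rot, read_force, read_wrist_torque, read_width, read_gripper_force gives the robot as it stands. Calls block until the motion is done:
- arm.move_to(position, orientation): joint-space move of the TCP to a pose.
- arm.line_to(position, vel=0.15, orientation=None, guard=None): straight line of the TCP; orientation=None keeps the orientation; vel is the mean speed in m/s. With guard (N) it stops when the force on the tool has changed by that much, and returns True; else False.
- arm.move_joints(angles): joint-space move.
- arm.command_gripper(opening, effort=None): finger opening in m; effort is the grip in N (None keeps the last); returns when the fingers have stopped.
- arm.hold(seconds).
- arm.inverse_kinematics(position, orientation): joint angles nearest the present ones, or None.
- cams.capture(name): name is "scene" or "top" or "wrist"; returns a dict with "color" (420x560x3 uint8, red, green, blue), "fx", "fy", "cx", "cy" (pixels), "dist_coeffs" ([k1, k2, p1, p2, k3] as OpenCV has them; the pictures are not rectified), "origin" and "rotation" of the camera in the world; the wrist camera has in their place "mount" (4x4, takes a point from camera to tool coordinates, whose origin is the TCP and whose axes are the flange's). Camera axes: x right, y down, z forward; pixel columns grow to the right and rows downward; lengths in m; the calibration is good to about 2 mm. A picture is of the moment at which its call begins: read the wrist's pose just before it. There is no depth.
A pose or a line that the arm cannot do raises arm.PlanningError and nothing moves.
- ticket.close_job(): hands the job in; it is judged then, once.
Readings, each from a call of its own:
- read_t(): time.
- read_joint_positions(): joint angles.
- read_joint_vel(): joint speeds.
- read_effort(): joint torques, N m.
- read_eef_pos(): TCP position.
- read_ee_rot(): TCP orientation.
- read_force(): force on the tool from outside, world axes, zero at the start.
- read_wrist_torque(): the same for the moment, N m.
- read_width(): finger opening in m.
- read_gripper_force(): force on a finger pad.
Only numpy, scipy, OpenCV 4.12 (cv2) and the standard library are available. Lean on these libraries where they do the work, as an engineer would, in place of code of your own. Each camera call takes 0.05 s, during which the arm holds its last target. There are 200 camera calls.

TASK

Pick up the hand scanner and aim it squarely at the middle of the barcode label on the label machine's sloping plate, with its window about 10 cm from the label, and hold it still there for at least a second without the scanner bumping the machine. Then set it down, without dropping it, lying on its side wholly on the rubber mat and let go; leave the spare roll, the carton and the wrench where they are.

Things in the scene. Friction and masses are not known exactly. Their poses are not given: they have to be found in the camera images.
- scanner: Loose grey pistol-shaped barcode scanner lying on its side, 0.15-0.3 kg. Origin: underside, below the grip place. x = beam direction, z = up as it lies. Head 125 mm long (x -65 to 60), 46 wide, 44 high (z 0 to 44), sides bare x -31 to 35; black nose x 35 to 60, 56 wide. Handle z 4 to 40, x -69 to -31, runs along -y to y = -124. Mass centre about (0, -9) mm
- window (a point): Centre of the scanner's window in the face of the nose: scanner frame (61, 0, 22) mm. Axes as the scanner's
- aim_point (a point): A point in the air on the scanner's beam, 100 mm ahead of the window: scanner frame (161, 0, 22) mm
- butt (a point): End of the scanner's handle: scanner frame (-50, -124, 22) mm
- label: White paper barcode label with black bars, 96 mm (y) by 66 mm (x), fixed flat on the dark steel plate (150 mm along the slope, 200 wide) at the label machine's front, which slopes 55 degrees from horizontal. Origin: label centre, 95 mm above the bench. z = straight out of the label (35 degrees above horizontal), x = down the slope, y = level, across
- labeller: Label machine, fixed to the bench: base plate 260 x 230 x 12 mm, two yellow-zinc side plates 210 mm apart reaching 162 mm high, rollers and a paper roll (top at 195 mm) between them. Origin: middle of its underside. x = level, the way its sloping label plate faces, z = up
- mat: Flat black rubber mat fixed on the bench, 240 (x) x 220 (y) x 4 mm. Origin: centre of its underside, at bench height; z up
- spare_roll: Loose paper roll with a hole, 100 mm across, 80 mm high, standing beyond the work. Origin: centre of its underside
- carton: Loose closed cardboard box 100 (x) x 160 (y) x 90 mm, beyond the work. Origin: centre of its underside
- wrench: Loose steel wrench lying on the bench beyond the machine, 140 mm long. Origin: underside
Mind the look-alikes: they are no part of the job. There is more than one size of the scanner; the one meant has the size given above.

How it is judged:
On the way:
1. scanner held still 1 s (under 0.03 m/s, 0.2 rad/s), aim_point within 28 (label x), 35 (y), 40 (z) mm of the label's centre, beam within 0.42 rad of square, window over 40 mm in front (x of aim_point in the frame of label between -0.028 and 0.028 m and y of aim_point in the frame of label between -0.035 and 0.035 m and z of aim_point in the frame of label between -0.04 and 0.04 m and z of window in the frame of label above 0.04 m and angle between the x axis of scanner and the z axis of label, either way round below 0.42 rad and linear speed of scanner below 0.03 m/s and angular speed of scanner below 0.2 rad/s), for 1 s.
At the end, for the whole second after the job is handed in: The scanner lies at rest on its side on the mat: window and handle end both inside the mat's edges (2 mm grace) and 18 to 34 mm above the mat's underside, slower than 0.02 m/s and 0.1 rad/s (x of window in the frame of mat between -0.122 and 0.122 m and y of window in the frame of mat between -0.112 and 0.112 m and z of window in the frame of mat between 0.018 and 0.034 m and x of butt in the frame of mat between -0.122 and 0.122 m and y of butt in the frame of mat between -0.112 and 0.112 m and z of butt in the frame of mat between 0.018 and 0.034 m and linear speed of scanner below 0.02 m/s and angular speed of scanner below 0.1 rad/s); the robot touches nothing.
It fails at once if the scanner bumps the label machine (over 3 N) (contact force between scanner and labeller above 3 N).
It fails at once if the scanner is dropped (moves faster than 0.7 m/s with no finger on it) (linear speed of scanner above 0.7 m/s and contact force between the fingers and scanner below 0.05 N).
It fails at once if the spare roll, the carton or the wrench is moved by more than 30 mm (distance of any of spare_roll, carton, wrench from where it was at the start of the episode above 0.03 m).
It also fails if it takes over 58 s, if anything falls off the work surface, if the arm or the gripper's body presses on something with over 40 N, if the wrist force passes 120 N, or if a joint passes its speed limit or range.

## Working session

There is one attempt and no reset: what is moved stays moved. The work goes in short steps, each a Python script; the robot and the scene stay as the last script left them, time stands still between calls to the robot, and variables do not carry over. Pictures are saved under pics/ and viewed, at most 10 in all, crops included, and the job is handed in when it is done.

```bash
mkdir -p pics; cat > h.py <<'E'
import numpy as np, cv2, pickle
from cell import *
def K(c): return np.array([[c["fx"],0,c["cx"]],[0,c["fy"],c["cy"]],[0,0,1.]])
def rays(c,px):
    u=cv2.undistortPoints(np.array(px,float).reshape(-1,1,2),K(c),np.array(c["dist_coeffs"],float)).reshape(-1,2)
    d=np.c_[u,np.ones(len(u))]@np.array(c["rotation"]).T
    return np.array(c["origin"]),d
def onz(c,px,z):
    o,d=rays(c,px); return o+d*((z-o[2])/d[:,2])[:,None]
def proj(c,P):
    R=np.array(c["rotation"]); p=(np.array(P,float).reshape(-1,3)-c["origin"])@R
    return cv2.projectPoints(p,np.zeros(3),np.zeros(3),K(c),np.array(c["dist_coeffs"],float))[0].reshape(-1,2)
def tri(c1,p1,c2,p2):
    o1,d1=rays(c1,[p1]);o2,d2=rays(c2,[p2]);A=np.c_[d1[0],-d2[0]]
    s=np.linalg.lstsq(A,o2-o1,rcond=None)[0]; a=o1+s[0]*d1[0];b=o2+s[1]*d2[0]
    return (a+b)/2,np.linalg.norm(a-b)
def save(n,im): cv2.imwrite("pics/"+n+".png",im[:,:,::-1])
E
python3 - <<'E'
from h import *
for n in("top","scene"):
    c=cams.capture(n); pickle.dump(c,open(n+".pkl","wb")); save(n,c["color"]); print(n,c["origin"],np.round(c["rotation"],3).tolist(),c["fx"])
print(read_t(),read_ee_rot())
E
```

```text
top [0.23732666 0.0154745  1.18060979] [-2.956, -0.009, -1.554] 393.8595176722311
scene [ 1.33394062 -1.05130535  1.12804406] [-2.217, 0.0, 0.681] 544.7988975375926
0.1 [-3.13992877e+00  2.47254415e-05  3.33816483e-01]
```

View pics/top.png

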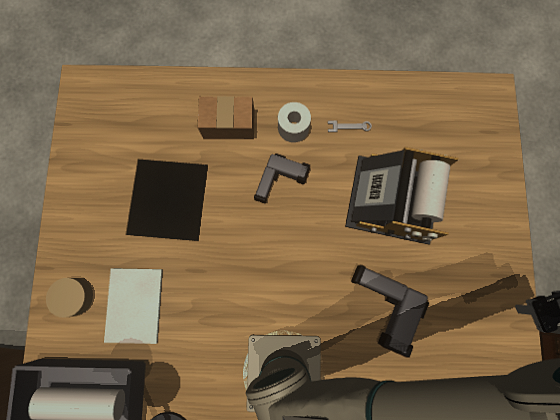

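View pics/scene.png

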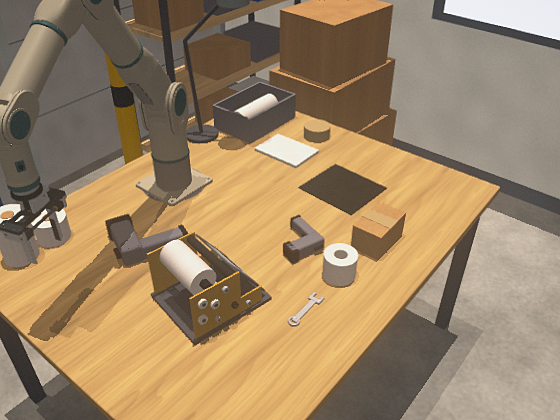

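The rotation comes as roll, pitch and yaw, so I'll fix the helper for that. The top view shows two pistol-shaped scanners: a small one at about (283,175) and a large one at about (392,312). Other positions are the mat (168,200), the machine (405,195) with its label at (377,186), the carton (226,117), the roll (294,120) and the wrench (350,126). Next I'll measure both scanners and confirm with one crop.

```bash
cat >> h.py <<'E'
from scipy.spatial.transform import Rotation as Rn
_cap=cams.capture
def fix(c):
    if "rotation" in c and np.ndim(c["rotation"])==1: c["rotation"]=Rn.from_euler("xyz",c["rotation"]).as_matrix()
    return c
def load(n): return fix(pickle.load(open(n+".pkl","rb")))
E
python3 - <<'E'
from h import *
c=load("top"); s=load("scene"); im=c["color"]
save("crop",cv2.resize(im[140:365,240:470],None,fx=2.6,fy=2.6,interpolation=cv2.INTER_CUBIC))
hsv=cv2.cvtColor(im,cv2.COLOR_RGB2HSV)
m=((hsv[...,1]<90)&(hsv[...,2]<140)).astype(np.uint8)
for (x0,y0,x1,y1) in((245,145,320,212),(345,255,435,362)):
    w=np.zeros_like(m); w[y0:y1,x0:x1]=m[y0:y1,x0:x1]
    k=max(cv2.findContours(w,cv2.RETR_EXTERNAL,cv2.CHAIN_APPROX_NONE)[0],key=cv2.contourArea)
    a=cv2.approxPolyDP(k,3,True).reshape(-1,2); print(cv2.contourArea(k)); 
    for p,q in zip(a,onz(c,a,0.03)): print(p,q.round(3))
d=(im.max(2)<45).astype(np.uint8); w=np.zeros_like(d); w[150:250,115:220]=d[150:250,115:220]
k=max(cv2.findContours(w,cv2.RETR_EXTERNAL,cv2.CHAIN_APPROX_NONE)[0],key=cv2.contourArea)
r=cv2.boxPoints(cv2.minAreaRect(k)); a=cv2.approxPolyDP(k,6,True).reshape(-1,2)
print("mat",a.tolist(),onz(c,a,0.004).round(3).tolist())
E
```

```text
941.0
[308 165] [ 0.606 -0.064  0.03 ]
[272 154] [0.639 0.046 0.03 ]
[254 197] [0.503 0.097 0.03 ]
[264 200] [0.495 0.067 0.03 ]
[277 173] [0.579 0.03  0.03 ]
[304 180] [ 0.559 -0.052  0.03 ]
2467.5
[361 266] [ 0.303 -0.22   0.03 ]
[355 280] [ 0.263 -0.202  0.03 ]
[359 277] [ 0.272 -0.214  0.03 ]
[358 283] [ 0.254 -0.21   0.03 ]
[389 296] [ 0.219 -0.299  0.03 ]
[387 300] [ 0.208 -0.293  0.03 ]
[397 304] [ 0.197 -0.322  0.03 ]
[385 332] [ 0.119 -0.285  0.03 ]
[391 339] [ 0.1   -0.301  0.03 ]
[386 339] [ 0.1   -0.287  0.03 ]
[384 346] [ 0.081 -0.281  0.03 ]
[409 355] [ 0.057 -0.351  0.03 ]
[412 346] [ 0.082 -0.36   0.03 ]
[408 345] [ 0.084 -0.349  0.03 ]
[419 318] [ 0.159 -0.383  0.03 ]
[423 317] [ 0.161 -0.395  0.03 ]
[427 297] [ 0.218 -0.409  0.03 ]
mat [[138, 160], [126, 234], [198, 240], [207, 165]] [[0.621, 0.464, 0.004], [0.388, 0.481, 0.004], [0.374, 0.263, 0.004], [0.609, 0.248, 0.004]]
```

View pics/crop.png

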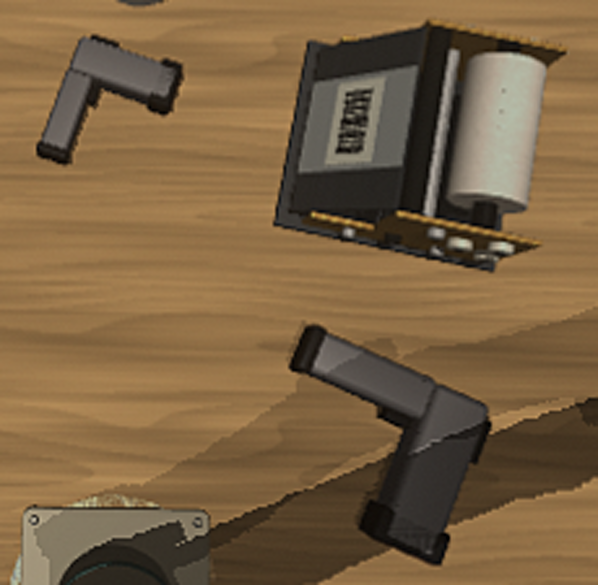

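The two scanners are the small one at px (283,175), with a head of about 120 mm, and the large one at px (392,312), with a head of about 190 mm. The small one fits the given 125 mm. The crop shows its wide black nose at the right end (px ~ (305,172)), its handle running down-left, and a beam along roughly -y. The label plate faces +y.

```bash
cat >> h.py <<'E'
def Rscan(b,up):
    z=up-b*(up@b); z/=np.linalg.norm(z); return np.c_[b,np.cross(z,b),z]
ZT=0.006
def tool(Rs,origin,sg,zt=ZT):
    R=Rs@np.diag([sg,-sg,-1.]); return origin+Rs[:,2]*zt, Rn.from_matrix(R).as_euler("xyz")
def wcap(n):
    p=np.array(read_eef_pos()); R=Rn.from_euler("xyz",read_ee_rot()).as_matrix()
    c=cams.capture("wrist"); M=np.array(c["mount"]); c["origin"]=p+R@M[:3,3]; c["rotation"]=R@M[:3,:3]
    pickle.dump(c,open(n+".pkl","wb")); save(n,c["color"]); return c
E
python3 - <<'E'
from h import *
c=load("top"); im=c["color"]; hsv=cv2.cvtColor(im,cv2.COLOR_RGB2HSV)
w=np.zeros(im.shape[:2],np.uint8); sub=(slice(160,208),slice(360,392))
w[sub]=((hsv[sub][...,1]<60)&(hsv[sub][...,2]>125))
w=cv2.morphologyEx(w,cv2.MORPH_CLOSE,np.ones((9,9)))
k=max(cv2.findContours(w,cv2.RETR_EXTERNAL,cv2.CHAIN_APPROX_NONE)[0],key=cv2.contourArea)
r=cv2.minAreaRect(k); print("label",r, onz(c,[r[0]],.095))
bp=cv2.boxPoints(r);print(bp.tolist())
# base plate front edge (left), near bench: crop px (307,42),(276,225)
e=onz(c,[[240+307/2.6,140+42/2.6],[240+276/2.6,140+225/2.6]],.012);print("edge",e)
t=e[0]-e[1]; n=np.array([-t[1],t[0],0]); n/=np.linalg.norm(n); print("normal",n,np.linalg.norm(t))
L=onz(c,[r[0]],.095)[0]; nl=n*np.cos(np.radians(35))+np.array([0,0,np.sin(np.radians(35))])
Ra=Rscan(-nl,np.array([0,0,1.])); oa=L+nl*.161-Ra[:,2]*.022
b=np.array([-.033,-.110,0]);b/=np.linalg.norm(b);Rg=Rscan(b,np.array([0,0,1.])); og=np.array([.60,0,0])
Rp=Rg; op=np.array([.498,.364,.004])-Rp@np.array([-.004,-.048,0])
for sg in(1,-1):
    for nm,(R,o) in dict(g=(Rg,og),up=(Rg,og+[0,0,.25]),aim=(Ra,oa),pl=(Rp,op),plu=(Rp,op+[0,0,.1])).items():
        p,q=tool(R,o,sg); j=arm.inverse_kinematics(p,q); print(sg,nm,p.round(3),q.round(2),None if j is None else np.round(j,2))
print(cams.capture("wrist")["mount"])
E
```

```text
label ((376.23211669921875, 186.04037475585938), (17.09128189086914, 35.29628372192383), 9.865806579589844) [[ 0.52694155 -0.25484538  0.095     ]]
[[364.78900146484375, 201.96331787109375], [370.83673095703125, 167.18899536132812], [387.67523193359375, 170.117431640625], [381.62750244140625, 204.89175415039062]]
edge [[ 0.64404001 -0.22143957  0.012     ]
 [ 0.42163087 -0.18126289  0.012     ]]
normal [0.17776599 0.98407279 0.        ] 0.22600882659755162
1 g [0.6   0.    0.006] [-3.14  0.   -1.86] [-0.4   0.92  0.59  1.81 -0.8   0.67 -2.76]
1 up [0.6   0.    0.256] [-3.14  0.   -1.86] [ 0.55  0.7  -1.06  1.58  0.63  1.24  2.23]
1 aim [ 0.552 -0.116  0.174] [-3.14  0.61 -1.75] [ 0.27  0.73  0.41  1.73 -0.88  1.23 -2.17]
1 pl [0.543 0.346 0.01 ] [-3.14  0.   -1.86] [-0.06  1.12 -1.06  1.65  1.1   1.08  1.38]
1 plu [0.543 0.346 0.11 ] [-3.14  0.   -1.86] [-0.06  0.96 -1.06  1.61  0.91  1.14  1.5 ]
-1 g [0.6   0.    0.006] [3.14 0.   1.28] [ 0.05  0.83 -0.15  1.8   0.22  0.53 -0.54]
-1 up [0.6   0.    0.256] [3.14 0.   1.28] [ 0.17  0.52 -0.34  1.59  0.19  1.06 -0.52]
-1 aim [ 0.552 -0.116  0.174] [ 3.14 -0.61  1.39] [ 0.88  0.75 -0.59  1.72 -0.26  0.92  0.39]
-1 pl [0.543 0.346 0.01 ] [3.14 0.   1.28] [-0.49  0.87 -0.2   1.67  0.26  0.63 -1.12]
-1 plu [0.543 0.346 0.11 ] [3.14 0.   1.28] [-0.38  0.75 -0.39  1.62  0.36  0.84 -1.21]
[[ 3.59156267e-04 -9.71445361e-01 -2.37263107e-01  6.91448951e-02]
 [ 9.99999926e-01  3.80775314e-04 -4.52922159e-05 -1.04135772e-03]
 [ 1.34342847e-04 -2.37263074e-01  9.71445426e-01 -1.79162414e-01]
 [ 0.00000000e+00  0.00000000e+00  0.00000000e+00  1.00000000e+00]]
```

```bash
python3 - <<'E'
from h import *
b=np.array([-.033,-.110,0]);b/=np.linalg.norm(b);Rg=Rscan(b,np.array([0,0,1.]))
p=np.array(read_eef_pos()); p[2]=.42; arm.line_to(p,vel=.25)
_,q=tool(Rg,np.zeros(3),-1)
arm.move_to([.6,0.0,.42],q)
arm.line_to([.6,0.0,.25],vel=.2)
c=wcap("w1"); print(read_t(),read_eef_pos(),proj(c,[[.6,0,.044],[.58,-.058,.022]]))
E
```

```text
4.775 [6.00956431e-01 1.67058023e-04 2.51349016e-01] [[278.57152201 194.26677974]
 [276.8397016  234.21245377]]
```

View pics/w1.png

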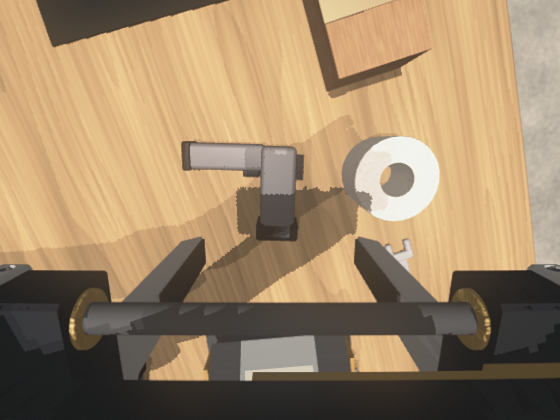

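```bash
python3 - <<'E'
from h import *
c=load("w1"); im=c["color"]
print("cam nadir",proj(c,[[*c["origin"][:2],0]]),c["origin"])
for r in range(150,240,10): print(r,[int(v) for v in im[r,255:306,:].mean(1)][::2])
print("col279",[int(v) for v in im[135:250,279].mean(1)][::2])
P=onz(c,[[280,147],[262,185],[296,185],[277,222],[277,240],[183,157]],.044);print(P.round(4))
b=np.array([-.033,-.110,0]);b/=np.linalg.norm(b);Rg=Rscan(b,np.array([0,0,1.]))
print(((P-[.6,0,0])@Rg*1000).round(1))
E
```

```text
cam nadir [[278.75983144 138.77145872]] [0.62035707 0.06693698 0.4302892 ]
150 [164, 165, 166, 121, 133, 154, 154, 153, 152, 151, 173, 173, 171, 170, 168, 167, 143, 142, 140, 133, 112, 156, 160, 155, 158, 163]
160 [153, 153, 153, 113, 136, 160, 160, 159, 158, 158, 157, 157, 156, 156, 156, 155, 155, 154, 154, 134, 105, 81, 82, 81, 100, 155]
170 [91, 93, 81, 105, 138, 157, 156, 156, 155, 155, 155, 154, 153, 153, 152, 151, 150, 151, 149, 125, 88, 78, 78, 77, 116, 153]
180 [158, 161, 162, 107, 140, 152, 152, 153, 152, 152, 151, 151, 150, 150, 150, 149, 149, 148, 146, 116, 94, 138, 134, 120, 146, 149]
190 [94, 92, 90, 108, 140, 149, 149, 148, 148, 148, 147, 148, 146, 146, 145, 145, 144, 144, 138, 111, 84, 97, 95, 93, 87, 87]
200 [92, 88, 89, 76, 79, 79, 79, 79, 79, 79, 78, 78, 77, 78, 78, 78, 78, 78, 77, 74, 84, 90, 88, 89, 87, 85]
210 [92, 93, 88, 74, 77, 78, 78, 77, 77, 77, 77, 76, 77, 77, 77, 76, 76, 77, 74, 73, 84, 87, 87, 87, 89, 87]
220 [93, 62, 55, 74, 76, 75, 76, 76, 76, 76, 75, 75, 76, 76, 76, 75, 75, 75, 74, 69, 49, 83, 101, 106, 108, 108]
230 [89, 49, 50, 50, 52, 50, 50, 49, 50, 49, 55, 55, 53, 57, 62, 67, 70, 65, 49, 51, 55, 67, 103, 107, 107, 106]
col279 [174, 176, 176, 178, 177, 149, 110, 153, 186, 186, 160, 158, 157, 156, 156, 154, 155, 154, 153, 152, 152, 151, 151, 150, 149, 148, 148, 147, 146, 146, 84, 80, 78, 78, 77, 78, 77, 77, 77, 76, 77, 75, 76, 75, 75, 74, 53, 54, 55, 60, 70, 59, 50, 109, 110, 108, 107, 107]
[[ 0.619   0.0569  0.044 ]
 [ 0.5831  0.0177  0.044 ]
 [ 0.625   0.0051  0.044 ]
 [ 0.5873 -0.0351  0.044 ]
 [ 0.58   -0.0591  0.044 ]
 [ 0.4983  0.0803  0.044 ]]
[[ -60.     1.8   44. ]
 [ -12.1  -21.3   44. ]
 [ -12.1   22.4   44. ]
 [  37.3   -2.1   44. ]
 [  62.4   -2.1   44. ]
 [ -47.7 -120.5   44. ]]
```

The wrist view puts the scanner's origin at about (0.599, -0.002), with the beam at yaw about -108.7°. The roll at px (390,178) is clear of the right finger. Now I'll grasp.

```bash
python3 - <<'E'
from h import *
y=np.radians(-108.7); Rg=Rscan(np.array([np.cos(y),np.sin(y),0]),np.array([0,0,1.])); og=np.array([.599,-.002,0])
np.save("Rg.npy",Rg); np.save("og.npy",og)
p,q=tool(Rg,og,-1)
arm.command_gripper(.08,effort=35)
arm.line_to(p+[0,0,.12],vel=.15,orientation=q)
print(arm.line_to(p,vel=.08,orientation=q,guard=6), read_eef_pos(),p)
arm.command_gripper(.03,effort=35); print("w",read_width(),read_gripper_force())
arm.line_to(p+[0,0,.2],vel=.12); arm.hold(.3)
print("w",read_width(),read_gripper_force(),read_force(),read_wrist_torque(),read_t())
c=wcap("w2")
f=cams.capture("top");save("t2",f["color"])
E
```

```text
False [ 0.59939312 -0.00200896  0.00649402] [ 0.599 -0.002  0.006]
w 0.04590725066418809 34.989978075027466
w 0.04553934744395743 34.98889446258545 [ 0.11749434  0.04264115 -1.98212712] [-0.05554941 -0.08776037  0.0109489 ] 10.5917
```

View pics/w2.png

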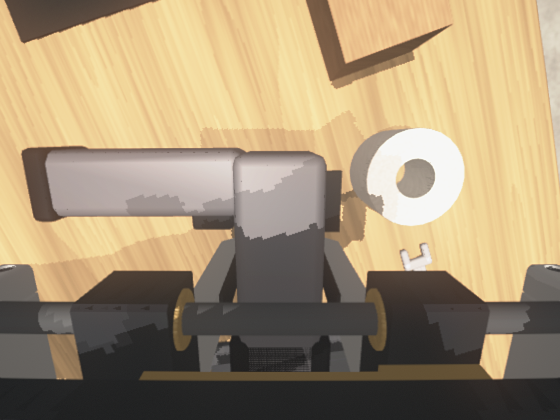

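The scanner is held square, rear edge at row 152 and handle pointing left. I'll work out the grip offset from that edge and move to the aim pose.

```bash
python3 - <<'E'
from h import *
c=load("w2"); Rg=np.load("Rg.npy"); og=np.load("og.npy")
P=onz(c,[[280,151],[25,185],[236,220],[325,220]],.244); P[1]=onz(c,[[25,185]],.222)
print("meas in scanner frame",((P-og)@Rg*1000).round(1))
dx=0
L=np.array([.527,-.255,.095]); n=np.array([.1778,.9841,0]); s=np.radians(35)
nl=n*np.cos(s)+np.array([0,0,np.sin(s)])
Ra=Rscan(-nl,np.array([0,0,1.])); oa=L+nl*.163-Ra[:,2]*.022
p,q=tool(Ra,oa,-1)
arm.move_to(p+nl*.08+[0,0,.04],q)
arm.line_to(p,vel=.08); arm.hold(.3)
print(p,read_eef_pos(),q,read_ee_rot(),read_width(),read_t())
wcap("w3")
c=fix(cams.capture("top")); save("t3",cv2.resize(c["color"][100:290,230:480],None,fx=3,fy=3,interpolation=cv2.INTER_CUBIC))
E
```

```text
meas in scanner frame [[ -64.2    0.   244. ]
 [ -45.3 -140.1  222. ]
 [ -31.5  -21.2  244. ]
 [ -31.5   21.8  244. ]]
[ 0.55237187 -0.11457001  0.17538667] [ 0.55240511 -0.11447169  0.17554409] [ 3.14159265 -0.61086524  1.39205188] [ 3.1413447  -0.6107002   1.39245611] 0.045715872313673314 13.3
```

View pics/w3.png

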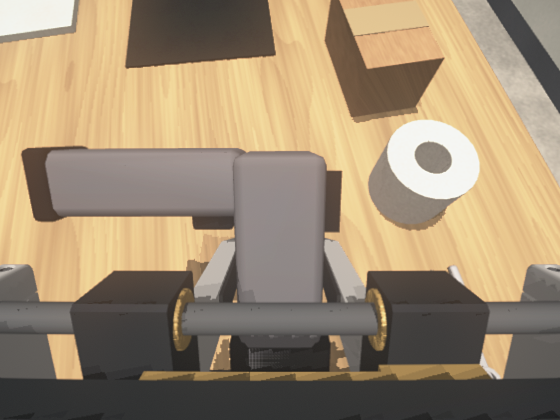

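View pics/t3.png

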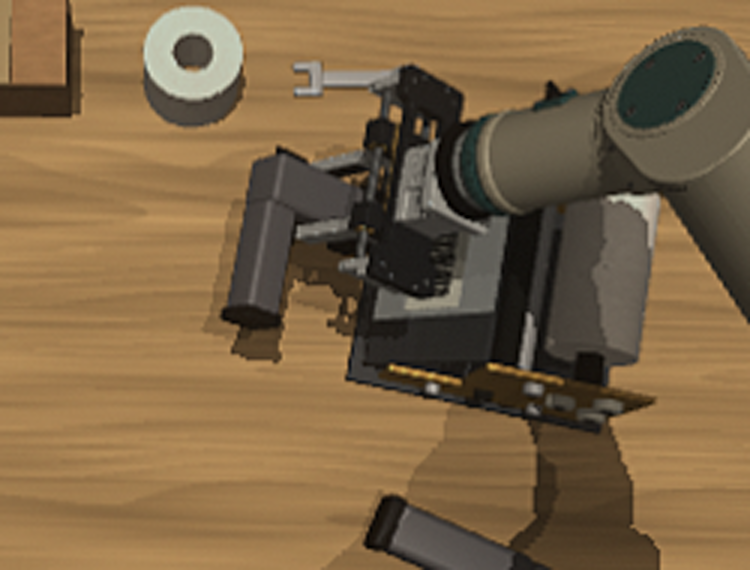

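The wrist view shows the scanner unchanged in the fingers (rear edge still row 152). The top crop shows the nose pointing at the plate, clear of the machine, with the gripper above the front plate. Now I'll hold, back off and go to above the mat.

```bash
python3 - <<'E'
from h import *
arm.hold(1.8)
n=np.array([.1778,.9841,0]); s=np.radians(35); nl=n*np.cos(s)+np.array([0,0,np.sin(s)])
arm.line_to(np.array(read_eef_pos())+nl*.08+[0,0,.04],vel=.12)
for yd in(-94,-100,-108.7):
    y=np.radians(yd); R=Rscan(np.array([np.cos(y),np.sin(y),0]),np.array([0,0,1.]))
    o=np.array([.498,.364,.004])-R@np.array([-.004,-.048,0]); p,q=tool(R,o,-1)
    if arm.inverse_kinematics(p,q) is not None: break
print(yd,p)
arm.move_to(p+[0,0,.15],q)
arm.line_to(p+[0,0,.02],vel=.12)
print(arm.line_to(p-[0,0,.003],vel=.03,guard=4),read_eef_pos(),read_force(),read_t())
wcap("w4")
E
```

```text
-94 [0.54560405 0.35666143 0.01      ]
True [0.54533276 0.35645147 0.00994786] [-0.08127892 -0.55088275  3.50223266] 19.7083
```

View pics/w4.png

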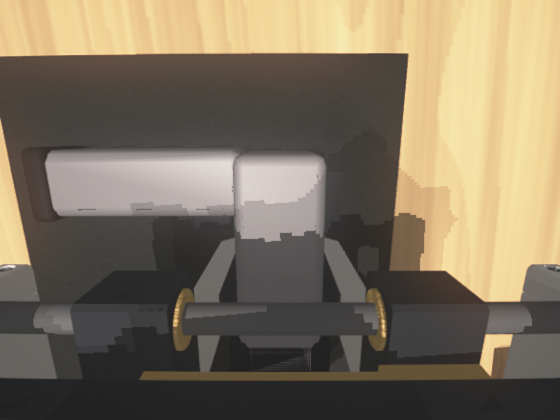

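The scanner touches the mat at the expected height and lies within its edges: mat left edge at px ~15, right edge ~400, top edge ~57. Next I'll release and rise.

```bash
python3 - <<'E'
from h import *
arm.command_gripper(.075); arm.hold(.3)
arm.line_to(np.array(read_eef_pos())+[0,0,.26],vel=.12); arm.hold(.5)
c=wcap("w5"); print(read_t(),read_width(),read_force())
E
```

```text
23.5667 0.07479786184989863 [ 0.06070993 -0.45767753  0.27229813]
```

View pics/w5.png

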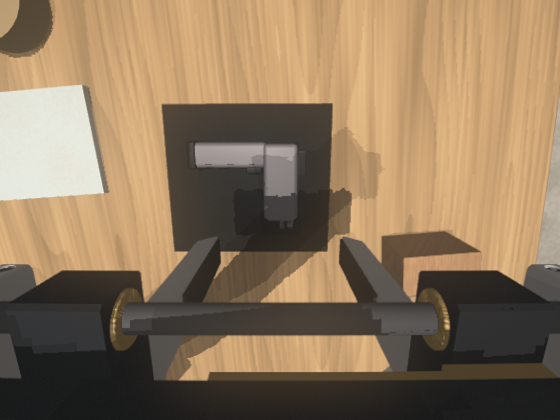

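The scanner (px 190–300, 142–228) lies flat and wholly on the mat (px 165–332, 103–250), and the gripper is clear.

```bash
python3 -c "
from cell import ticket
print(ticket.close_job())"
```

```text
the job is handed in; nothing more can be done
None
```

The job is handed in: the scanner was held still, aimed at the label from about 10 cm, for about 2 s, then set down on its side on the mat and released, with no sign of it bumping the machine or of the roll, carton or wrench being disturbed. The hand-in returned no verdict.

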